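Extend the funnel stand's snap-button arm by one hole

TASK

Extend the telescoping arm of the funnel stand by one hole, so that the funnel comes over the green vase: pinch the spring snap button flush, slide the arm outwards until the button has snapped fully out of the very next hole, then let go and leave the stand. Handle it gently: squeeze the light tube with no more than about 30 N, feel for the lock and stop pulling at once when it comes (over 15 N bends the button), keep the funnel seated upright in its ring and leave the vase and the other things where they are.

Things in the scene. Friction and masses are not known exactly. Their poses are not given: they have to be found in the camera images.
- stand: Funnel stand, fixed: wooden foot, steel post, and a level telescoping arm ending in a ring with the funnel. Origin on the shelf straight below the snap button; z up; x along the arm from post to ring, the way it extends; -y is the side the button sticks out of. Arm axis 170 mm above the shelf: a fixed dark inner tube (22 mm square, x = -215 to +45 mm) on which the outer tube slides
- post (a point): Centre of the top of the stand's post (36 mm square head, 190 mm above the shelf), 220 mm from the button against the stand's x; the foot below it is 130 mm square and 12 mm thick. Between the foot and the ring nothing of the stand is below the arm
- tube (a joint): How far the outer tube (aluminium, 30 mm square outside, 207 mm long, at 0 covering x = -145 to +62 mm of the stand) is slid out, m: 0 at the start, button in the first hole; stop at 0.140. It rubs with about 3 N. While the button stands out of a hole it is locked. With the button flush a pull of 8 to 16 N starts it: the hole's edge cams the button under the wall, then it slides with about 5 N; a 20 N pinch holds it well enough
- button (a joint): How far the button is pressed in, m: 0 = out, 6 mm proud of the tube; 0.006 = flush with the tube's outside; 0.0075 = under the tube's 1.5 mm wall while the tube slides over it; 0.010 = stop. Its spring pushes out with 3 N at 0 and 5 N at 0.0075: it snaps out by itself when a hole comes over it, and the pull drops, then the tube is locked (0.8 mm play)
- button_tip (a point): Tip of the snap button, a round-ended steel pin 12 mm across on the -y side of the arm; out, it is at x = 0, y = -21 mm, z = 170 mm of the stand. The button stays in place while the outer tube slides. Across the arm here, from tip to the tube's opposite flat side is 36 mm; 30 mm with the button flush, when a grip also holds the outer tube
- hole (a point): Middle of the outer tube's first hole, on the outside of its button side; moves with the tube. Three 13.5 mm square holes lie in a row along that side, the others towards the post. The second, hand-drilled, lies 43 to 71 mm from the first, different on every stand and not in the readings; there the tube locks. The third, at 120 mm, is the wrong one
- ring (a point): Centre of the ring at the arm's end, at the level of its upper edge (60 mm inside, 68 mm outside, 12 mm high), 120 mm along the arm from hole; it moves with the outer tube
- funnel: Orange silicone funnel, 90 mm high, 96 mm across the top, stem 16 mm; loose, hanging by its cone in the ring. Origin: centre of the stem's lower end, about 64 mm below the ring's upper edge; z up
- vase: Green glass vase, 95 mm high, widest 72 mm, mouth about 48 mm inside, standing loose on the shelf below where the funnel is to come. Origin: centre of its underside
- strainer: Steel tea strainer with a wire handle, loose on the shelf on the +y side of the arm, 26 mm high; leave it alone
- jug: Grey plastic measuring jug standing upside down, 110 mm high, 100 mm across, loose on the shelf on the arm's button side; leave it alone
- jar: Jar with a steel cap, 85 mm high, 60 mm across, loose on the shelf on the +y side of the arm; leave it alone
- mug: White mug, 88 mm high, loose on the shelf towards the robot's right; leave it alone
- woodbox: Wooden box with a hinged flap lid, 120 by 170 mm and 83 mm high with the lid, fixed, towards the robot's left; leave it alone
Things that resemble listed ones, but are neither listed nor needed, are in the scene too. Of the things that look like the funnel, the smallest one is meant. Leave any blue look-alike of the vase alone.

How it is judged:
On the way, in this order (a step that is already met when the one before it is completed fails the run):
1. the button is pressed flush while the arm is still at its first hole (value of joint button above 0.0045 m and value of joint tube below 0.006 m), for 0.1 s.
2. the arm is slid out of the first hole, the button under the wall (value of joint button above 0.006 m and value of joint tube between 0.01 and 0.04 m), for 0.05 s.
At the end, for the whole second after the job is handed in: the arm stands still with the button out (pressed in under 2 mm) in the second hole, extended 41 to 73 mm; the funnel sits in the ring (within 8 mm of its centre, tilted under 0.2 rad, origin 56 to 72 mm below the ring's upper edge), within 24 mm of the vase's axis (value of joint tube between 0.041 and 0.073 m and value of joint button below 0.002 m and horizontal distance between funnel and ring below 0.008 m and angle between funnel's own z axis and vertical below 0.2 rad and z of funnel in the frame of ring between -0.072 and -0.056 m and velocity of joint tube between -0.003 and 0.003 m/s and horizontal distance between funnel and vase below 0.024 m and linear speed of funnel below 0.02 m/s); the robot touches nothing.
It fails at once if the tube is squeezed with more than about 37 N a finger (75 N, both fingers added) (contact force between the fingers and stand above 75 N).
It fails at once if the arm is wrenched against the button: over 15 N between tube and button (contact force between tube and button above 15 N).
It fails at once if the arm is slid past the next hole (value of joint tube above 0.08 m).
It fails at once if the funnel is tipped or leaves its ring (angle between funnel's own z axis and vertical above 0.35 rad or distance between funnel and ring above 0.09 m).
It fails at once if the vase or a bystander is moved by over 15 mm, or the vase tipped (angle between vase's own z axis and vertical above 0.2 rad or distance of any of vase, strainer, jug, jar, mug from where it was at the start of the episode above 0.015 m).
It also fails if it takes over 38 s, if anything falls off the work surface, if the arm or the gripper's body presses on something with over 40 N, if the wrist force passes 120 N, or if a joint passes its speed limit or range.

ROBOT

A 7-joint arm with a two-finger parallel gripper is mounted at the origin on the work surface. World frame = base frame: x ahead of the robot, y to its left, z up, the work surface at z = 0. Lengths are in m, angles in rad, forces in N, time in s.
With the tool pointing down it reaches from about 0.4 to 0.875 m from the base axis. Payload 19.3 kg.
Tool frame: the origin (TCP) lies where the fingers leave the gripper's body, on its centre line; the fingertips stand bot.tip_reach ahead of it and the grasp point (between the pads) lies 54 mm ahead of it (bot.tip_reach is the distance from the TCP to the fingertips, in m); z points along the fingers, y is the line along which they close (so a half turn about z gives the same grasp; the last joint's range is limited). The gripper opens to 85 mm and grips with 20 to 120 N. Pads are 22 mm wide; open, the fingers measure 114 mm over their backs; the gripper's body (76 mm by 85 mm) begins 54 mm behind the grasp point. The pads swing forward as they close: fully open they stand 13 mm farther back than shut.
Start: joints at [-1.363, 0.521, -0.036, 1.599, 0.021, 1.021, -0.113], TCP at [0.171, 0.601, 0.304] pointing down, gripper open.
Joint ranges: [-2.91, 2.91], [-0.3, 2.13], [-1.5, 1.42], [0.17, 2.43], [-1.26, 4.41], [0.16, 1.93], [-2.52, 2.52]. Speed limits (rad/s): [1.89, 1.89, 2.39, 2.39, 3.01, 3.01, 3.01].

INTERFACE

Orientations are given as [roll, pitch, yaw] about the fixed x, y, z axes, in that order (R = Rz(yaw) Ry(pitch) Rx(roll)).
In Python, from workcell import bot gives the robot as it stands. The module is installed in compiled form; this text tells all that it offers.
- The arm moves only by the shell command python3 -m jog 'ROWS' [FORCE]. ROWS is JSON, a list that holds one entry, the list of rows, each a list of 7 numbers: the shift along the tool's x, y, z in mm, then the turn, a rotation vector about the tool's x, y, z in rad, then the opening, from 0 (shut) to 1 (fully open). In form: [[[tx, ty, tz, wx, wy, wz, fingers], ...]]. A call has 1 to 5 rows; each row shifts and turns the commanded pose from where the row before left it, along the tool's axes as they then stand; what a row does not reach is not made up. A row lasts 1/10 s, in which the tool goes at most 50 mm and 8.59 degrees, less where a joint would pass 70% of its speed; a pose out of reach is approached as far as the arm can. A call is refused whole if a number of a shift passes 50 or a number of a turn 0.15, either way. A call with a gripper value outside its range is refused whole. The fingers move at their own pace and stop on an object; FORCE is the grip in N (left out, the last holds). Time passes only in rows, so rows that do not move let the fingers close. It gives the time, the measured TCP pose, the force, the opening and the grip force at its end, in the units of the state.
- bot.observe(): the state, without advancing time (a new reading comes with each control period).
- bot.grab_frame(name): name is "side" or "top"; returns a dict with "img" (420x560x3 uint8, red, green, blue), "intrinsics" (3x3 intrinsics, pixels), "R" (3x3) and "t" (3): a world point X has camera coordinates R X + t. Camera axes: x right, y down, z forward; pixel columns grow to the right and rows downward; lengths in m; the calibration is good to about 2 mm. A picture is of the moment at which its call begins. There is no depth.
- bot.job_done(): hands the job in; it is judged then, once.
Trained networks look in a picture, given as the dict that the camera call returned (one of the last four; its "shot" number tells which), for a name from the list of things; names that differ only in an ending like _2 or _b are one class to them, and where a whole thing is asked for, a point or a joint stands for the part that bears it (a point fixed in the world has none). Each returns a list of dicts, best first, with "conf" (0 to 1); they miss things now and then, are a little off and sometimes report something else, mostly with a low value. They report only what shows in the picture. A call takes as long as a camera call. They do not tell look-alikes from the thing itself.
- bot.trace(query, picture): "region" (420x560 bool, what is visible of it).
- bot.spot_point(query, picture): "xyz" ([x, y, z] in m, in world coordinates, good to about 4 mm: a listed point, or the origin of a listed thing).
The state is a dict: "clock": time; "qpos": joint angles; "qd": joint speeds; "joint_efforts": joint torques, N m; "position": TCP position; "tool_rot": TCP orientation; "force": force on the tool from outside, world axes, zero at the start; "moment": the same for the moment, N m; "grip_width": finger opening in m; "finger_force": force on a finger pad.
Only numpy, scipy, OpenCV 4.12 (cv2) and the standard library are available. Lean on these libraries where they do the work, as an engineer would, in place of code of your own. Each camera call takes 0.05 s, during which the arm holds its last target. There are 200 camera calls.

## Working session

There is one attempt and no reset: what is moved stays moved. The work goes in short steps, Python scripts to look and compute and a shell command to move; the robot and the scene stay as the last step left them, time stands still between calls to the robot, and variables do not carry over. Pictures are saved under pics/ and viewed, at most 10 in all, crops included, and the job is handed in when it is done.

```bash
mkdir -p pics
python3 - <<'E'
from workcell import bot
import cv2,numpy as np
s=bot.observe();print({k:np.round(v,3).tolist() for k,v in s.items()},bot.tip_reach)
ims=[]
for n in("side","top"):
    f=bot.grab_frame(n);ims.append(f["img"])
    C=-f["R"].T@f["t"];print(n,C.round(3),f["R"].round(2).tolist(),f["intrinsics"][0][0])
    for q in("button_tip","post","ring","hole","funnel","vase","jug","jar","strainer"):
        print(q,[(round(d["conf"],2),np.round(d["xyz"],3).tolist()) for d in bot.spot_point(q,f)[:3]])
    cv2.imwrite(f"pics/{n}0.png",f["img"][...,::-1])
E
```

```text
{'clock': 0.0, 'qpos': [-1.363, 0.522, -0.036, 1.6, 0.021, 1.021, -0.113], 'qd': [0.001, -0.0, 0.001, 0.001, 0.002, 0.001, 0.001], 'joint_efforts': [0.001, -92.71, 1.98, -36.991, 0.018, 0.008, 0.0], 'position': [0.171, 0.601, 0.303], 'tool_rot': [-3.14, 0.0, 2.864], 'force': [0.778, -0.018, 0.048], 'moment': [0.027, -0.03, 0.002], 'finger_force': 0.0, 'grip_width': 0.086} 0.0726
side [-0.286 -0.908  1.405] [[0.71, -0.71, 0.0], [-0.52, -0.52, -0.68], [0.48, 0.48, -0.73]] 529.8637979602146
button_tip []
post [(0.91, [0.537, -0.241, 0.193])]
ring [(0.64, [0.508, 0.098, 0.175])]
hole [(0.62, [0.536, -0.028, 0.165])]
funnel [(0.82, [0.35, 0.179, 0.002]), (0.69, [0.683, 0.177, -0.002]), (0.59, [0.511, 0.094, 0.113])]
vase [(0.85, [0.352, 0.39, 0.001]), (0.7, [0.508, 0.151, -0.001])]
jug []
jar [(0.67, [0.406, 0.027, -0.0])]
strainer [(0.87, [0.433, -0.1, -0.0]), (0.48, [0.507, 0.097, 0.179])]
top [ 0.318 -0.058  1.428] [[0.03, -1.0, 0.01], [-0.98, -0.03, -0.17], [0.17, -0.01, -0.99]] 468.65321750050606
button_tip []
post [(0.82, [0.533, -0.244, 0.188]), (0.36, [0.407, 0.027, -0.0])]
ring []
hole [(0.69, [0.54, -0.018, 0.17])]
funnel [(0.8, [0.512, 0.098, 0.109]), (0.77, [0.683, 0.175, 0.005]), (0.72, [0.345, 0.174, -0.002])]
vase [(0.75, [0.353, 0.39, 0.0]), (0.62, [0.511, 0.154, 0.001])]
jug [(0.82, [0.648, 0.002, -0.009])]
jar [(0.91, [0.406, 0.026, -0.002])]
strainer [(0.86, [0.436, -0.1, 0.001]), (0.68, [0.51, 0.153, -0.004]), (0.48, [0.534, -0.242, 0.19])]
```

View pics/side0.png

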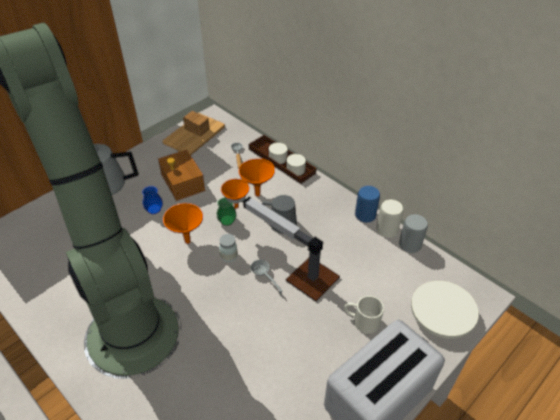

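View pics/top0.png

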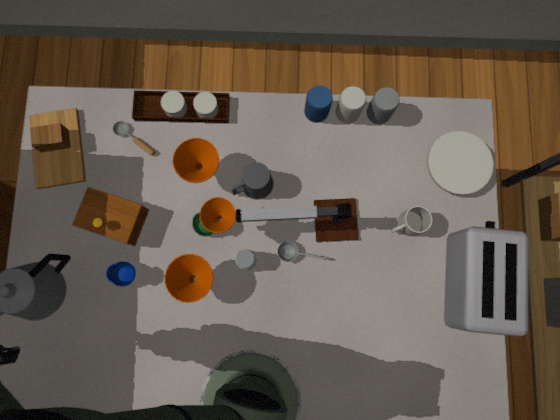

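The side view shows the arm running from the post (315,245) to the small funnel (235,192), with the green vase at (227,212). The top view shows the post at (343,211), the tube lying at row ~214 and the funnel at (217,215). The jug (257,180) is on the button side. Post to ring measures 340 mm, as it should. I'll refine the tube axis and work out the approach.

```bash
cat > h.py <<'E'
from workcell import bot
import numpy as np, cv2
from scipy.spatial.transform import Rotation as Ro
from scipy.linalg import logm
def T(p,rpy):
    M=np.eye(4);M[:3,:3]=Ro.from_euler("xyz",rpy).as_matrix();M[:3,3]=p;return M
def twist(p,rpy):
    s=bot.observe();L=np.real(logm(np.linalg.inv(T(s["position"],s["tool_rot"]))@T(p,rpy)))
    return L[:3,3]*1000,np.array([L[2,1],L[0,2],L[1,0]])
def back(f,uv,z):
    uv=np.atleast_2d(uv).astype(float);d=np.c_[uv,np.ones(len(uv))]@np.linalg.inv(f["intrinsics"]).T@f["R"]
    C=-f["R"].T@f["t"];return C+d*((z-C[2])/d[:,2])[:,None]
E
python3 - <<'E'
from h import *
f=bot.grab_frame("top")
for d in bot.trace("tube",f)[:2]:
    m=d["region"];v,u=np.nonzero(m);print(d["conf"],m.sum(),u.min(),u.max(),v.min(),v.max())
    E=[]
    for c in range(u.min(),u.max()+1):
        r=v[u==c]
        if len(r) and len(r)<25: E.append(list(back(f,[c,r.min()-.5],.185)[0,:2])+list(back(f,[c,r.max()+.5],.185)[0,:2]))
    E=np.array(E);k=(E[:,1]>-.14)&(E[:,1]<.03)
    print("far edge x(y)",np.polyfit(E[k,1],E[k,0],1),"near",np.polyfit(E[k,3],E[k,2],1), "ends y",E[:,1].min(),E[:,1].max(), len(E))
print(twist([.519,-.023,.33],[np.pi,0,np.radians(94.2)]))
cv2.imwrite("pics/tube.png",cv2.resize(f["img"][170:250,180:370],None,fx=4,fy=4,interpolation=2)[...,::-1])
E
```

```text
0.79 1032 236 317 206 222
far edge x(y) [-0.07074649  0.53348068] near [-0.07299836  0.49861071] ends y -0.1686525918909757 0.04920630952833796 82
(array([-748.94337334, -132.36295782,  -26.11712353]), array([-5.50780222e-05,  5.12344868e-05,  1.21964592e+00]))
```

View pics/tube.png

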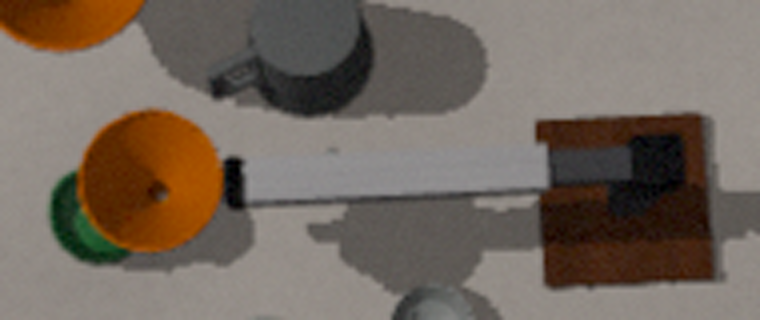

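The crop shows the button tip as a faint speck at (332,152), i.e. full-frame (263,208). That agrees with the tube's rear end minus 145 mm: button at y≈-0.024, axis x≈0.520, yaw 94.1°. Now swinging over.

```bash
python3 -m jog '[[[-46.8,-8.3,-1.6,0,0,0.0762,1],[-46.8,-8.3,-1.6,0,0,0.0762,1],[-46.8,-8.3,-1.6,0,0,0.0762,1],[-46.8,-8.3,-1.6,0,0,0.0762,1],[-46.8,-8.3,-1.6,0,0,0.0762,1]]]' 20; python3 -m jog '[[[-46.8,-8.3,-1.6,0,0,0.0762,1],[-46.8,-8.3,-1.6,0,0,0.0762,1],[-46.8,-8.3,-1.6,0,0,0.0762,1],[-46.8,-8.3,-1.6,0,0,0.0762,1],[-46.8,-8.3,-1.6,0,0,0.0762,1]]]' 20
python3 - <<'E'
from h import *
print(twist([.520,-.024,.33],[np.pi,0,np.radians(94.1)]),bot.observe()["qpos"])
E
```

```text
clock: 1.6
position: [0.3671, 0.4652, 0.312]
tool_rot: [3.141, 0.0, 2.48]
force: [0.0, -0.5, -0.2]
grip_width: 0.0851
finger_force: 0.0
clock: 2.1
position: [0.4968, 0.2677, 0.3201]
tool_rot: [3.141, -0.0, 2.099]
force: [0.4, 0.7, -0.2]
grip_width: 0.0854
finger_force: 0.0
(array([-288.01275693,  -64.49504445,   -9.96867209]), array([ 3.76961886e-04, -1.18830053e-04,  4.56251861e-01])) [-0.76961151  0.4157124   0.23256667  1.75515185 -0.11208785  0.98323292
  0.03385798]
```

```bash
python3 -m jog '[[[-45,-10,-1.5,0,0,0.071,1],[-45,-10,-1.5,0,0,0.071,1],[-45,-10,-1.5,0,0,0.071,1],[-45,-10,-1.5,0,0,0.071,1],[-45,-10,-1.5,0,0,0.071,1]]]' 20; python3 -m jog '[[[-45,-10,-1.5,0,0,0.071,1],[0,0,0,0,0,0,1],[0,0,0,0,0,0,1]]]' 20
python3 - <<'E'
from h import *
s=bot.observe();print(twist([.520,-.024,.224],[np.pi,0,np.radians(94.1)]),s["tool_rot"],s["force"])
f=bot.grab_frame("top");cv2.imwrite("pics/above.png",cv2.resize(f["img"][120:320,150:400],None,fx=3,fy=3,interpolation=2)[...,::-1])
print(back(f,[263,208],.17))
E
```

```text
clock: 2.6
position: [0.5349, 0.0415, 0.3276]
tool_rot: [3.141, 0.0, 1.744]
force: [1.0, -0.0, -0.3]
grip_width: 0.0854
finger_force: 0.0
clock: 2.9
position: [0.5328, -0.0035, 0.3291]
tool_rot: [3.141, -0.0, 1.674]
force: [-0.1, 0.7, -0.7]
grip_width: 0.0852
finger_force: 0.0
(array([-19.26927427, -14.55758136, 105.07008614]), array([ 0.00031896, -0.0001155 ,  0.03160659])) [ 3.14127192e+00 -1.10440383e-04  1.67396143e+00] [-0.12344224  0.7079598  -0.68982725]
[[ 0.53790673 -0.02266346  0.17      ]]
```

```bash
python3 -m jog '[[[-9.6,-7.3,0,0,0,0.0158,1],[-9.6,-7.3,0,0,0,0.0158,1],[0,0,20,0,0,0,1],[0,0,20,0,0,0,1],[0,0,0,0,0,0,1]]]' 20
python3 - <<'E'
from h import *
s=bot.observe();print(twist([.520,-.024,.223],[np.pi,0,np.radians(94.1)]),s["tool_rot"],s["force"])
f=bot.grab_frame("top");cv2.imwrite("pics/above2.png",cv2.resize(f["img"][120:320,150:400],None,fx=3,fy=3,interpolation=2)[...,::-1])
E
```

```text
clock: 3.45
position: [0.5189, -0.0234, 0.2872]
tool_rot: [-3.138, 0.0, 1.644]
force: [-0.4, -0.1, 0.1]
grip_width: 0.0852
finger_force: 0.0
(array([-0.68070446,  1.17181384, 64.22841508]), array([-0.00329422,  0.00022292,  0.00150568])) [-3.13829826e+00  2.20436329e-04  1.64386087e+00] [-0.39634002 -0.06849975  0.14214038]
```

View pics/above2.png

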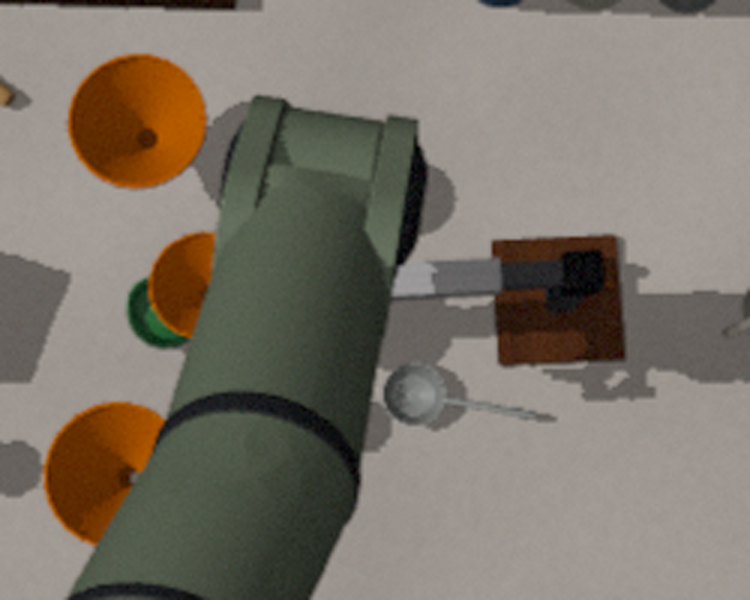

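The wrist hides the grasp, but the scene is unmoved: funnel at (185,285), post at (580,272). Descending to the grasp height.

```bash
python3 -m jog '[[[-0.7,1.2,22,0,0,0,1],[0,0,21,0,0,0,1],[0,0,21,0,0,0,1],[0,0,0,0,0,0,0.6],[0,0,0,0,0,0,0.55]]]' 20
python3 - <<'E'
from h import *
s=bot.observe();print(twist([.520,-.024,.223],[np.pi,0,np.radians(94.1)]),s["force"],s["grip_width"])
f=bot.grab_frame("side")
uv=f["intrinsics"]@(f["R"]@np.array([.52,-.024,.17])+f["t"]);uv=(uv[:2]/uv[2]).astype(int);print(uv)
cv2.imwrite("pics/g.png",cv2.resize(f["img"][uv[1]-50:uv[1]+50,uv[0]-70:uv[0]+70],None,fx=5,fy=5,interpolation=2)[...,::-1])
E
```

```text
clock: 4.0
position: [0.5217, -0.024, 0.226]
tool_rot: [3.141, 0.0, 1.644]
force: [0.1, -0.5, 0.6]
grip_width: 0.0594
finger_force: 0.0
(array([ 0.13145787, -1.70371456,  2.99905134]), array([0.00051057, 0.00014429, 0.00152859])) [ 0.11872078 -0.52338098  0.584682  ] 0.05942196235756447
[261 211]
```

View pics/g.png

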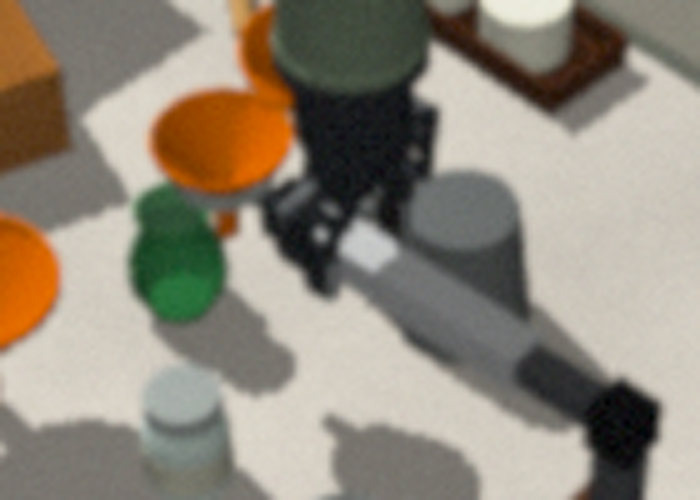

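The fingers straddle the tube at crop (345,250), clear of the funnel and the jug. Small correction, then close gradually.

```bash
python3 -m jog '[[[0,-1.7,3,0,0,0,0.5],[0,0,0,0,0,0,0.43],[0,0,0,0,0,0,0.40],[0,0,0,0,0,0,0.40]]]' 20;  python3 -m jog '[[[0,0,0,0,0,0,0.37],[0,0,0,0,0,0,0.37]]]' 20
```

```text
clock: 4.45
position: [0.5202, -0.0239, 0.2224]
tool_rot: [3.14, 0.0, 1.644]
force: [5.0, 0.7, 2.1]
grip_width: 0.0344
finger_force: 2.0
clock: 4.65
position: [0.5199, -0.0239, 0.2221]
tool_rot: [3.141, 0.0, 1.644]
force: [3.4, 0.6, 3.8]
grip_width: 0.0316
finger_force: 2.2
```

The pinch works as expected: the button spring pushes +x with 3–5 N. Closing fully now.

```bash
python3 -m jog '[[[0,0,0,0,0,0,0.34],[0,0,0,0,0,0,0.30],[0,0,0,0,0,0,0.25],[0,0,0,0,0,0,0.25]]]' 20
```

```text
clock: 5.05
position: [0.5206, -0.0239, 0.2222]
tool_rot: [3.14, 0.0, 1.644]
force: [9.5, 0.4, 3.0]
grip_width: 0.0299
finger_force: 21.7
```

```bash
python3 -m jog '[[[0.5,0.6,0,0,0,0,0.25],[0.5,0,0,0,0,0,0.25]]]' 20;  python3 -m jog '[[[0.5,0,0,0,0,0,0.25],[0,0,0,0,0,0,0.25]]]' 20
```

```text
clock: 5.25
position: [0.5207, -0.0236, 0.2222]
tool_rot: [3.141, 0.001, 1.644]
force: [6.0, -5.2, 4.8]
grip_width: 0.0296
finger_force: 22.1
clock: 5.45
position: [0.5206, -0.0231, 0.2222]
tool_rot: [3.141, 0.001, 1.644]
force: [4.6, -4.9, 5.0]
grip_width: 0.0296
finger_force: 22.1
```

```bash
python3 -m jog '[[[0.5,0,0,0,0,0,0.25],[0.3,0,0,0,0,0,0.25]]]' 20;  python3 -m jog '[[[0.4,0,0,0,0,0,0.25],[0.3,0,0,0,0,0,0.25]]]' 20
```

```text
clock: 5.65
position: [0.5205, -0.0224, 0.2222]
tool_rot: [3.141, 0.001, 1.644]
force: [4.9, -6.9, 5.5]
grip_width: 0.0299
finger_force: 22.1
clock: 5.85
position: [0.5205, -0.0217, 0.2222]
tool_rot: [3.141, 0.001, 1.644]
force: [5.7, -3.7, 4.6]
grip_width: 0.0299
finger_force: 22.1
```

```bash
python3 -m jog '[[[0.5,0,0,0,0,0,0.25],[0.5,0,0,0,0,0,0.25],[0.5,0,0,0,0,0,0.25]]]' 20;  python3 -m jog '[[[0.5,0,0,0,0,0,0.25],[0.5,0,0,0,0,0,0.25],[0.5,0,0,0,0,0,0.25]]]' 20;  python3 -m jog '[[[0.5,0,0,0,0,0,0.25],[0.5,0,0,0,0,0,0.25],[0.5,0,0,0,0,0,0.25]]]' 20
```

```text
clock: 6.15
position: [0.5204, -0.0202, 0.2222]
tool_rot: [3.141, 0.001, 1.644]
force: [6.1, -5.8, 5.6]
grip_width: 0.0295
finger_force: 21.9
clock: 6.45
position: [0.5203, -0.0191, 0.2222]
tool_rot: [3.14, 0.001, 1.643]
force: [6.8, -8.1, 4.2]
grip_width: 0.0298
finger_force: 21.6
clock: 6.75
position: [0.5202, -0.0175, 0.2222]
tool_rot: [3.14, 0.001, 1.643]
force: [5.7, -7.4, 5.1]
grip_width: 0.03
finger_force: 21.4
```

```bash
python3 -m jog '[[[1,0,0,0,0,0,0.25],[1.5,0,0,0,0,0,0.25],[2,0,0,0,0,0,0.25],[2,0,0,0,0,0,0.25],[2,0,0,0,0,0,0.25]]]' 20;  python3 -m jog '[[[2,0,0,0,0,0,0.25],[2,0,0,0,0,0,0.25],[1,0,0,0,0,0,0.25]]]' 20
python3 - <<'E'
from h import *
for n in ("top","side"):
    f=bot.grab_frame(n)
    for q in("funnel","ring","tube"):
        if q=="tube":
            for d in bot.trace(q,f)[:1]:
                v,u=np.nonzero(d["region"]);c=u.max() ;print(n,"rear",c,back(f,[c+.5,v[u==c].mean()],.185))
        else: print(n,q,[(round(d["conf"],2),np.round(d["xyz"],3).tolist()) for d in bot.spot_point(q,f)[:3]])
E
```

```text
clock: 7.25
position: [0.5195, -0.0087, 0.2222]
tool_rot: [3.141, 0.001, 1.644]
force: [5.8, -5.6, 5.4]
grip_width: 0.0295
finger_force: 21.5
clock: 7.55
position: [0.5192, -0.0036, 0.2222]
tool_rot: [3.141, 0.001, 1.644]
force: [5.5, -4.8, 6.2]
grip_width: 0.0299
finger_force: 21.6
top funnel [(0.92, [0.682, 0.177, 0.004]), (0.9, [0.511, 0.118, 0.108])]
top ring []
top rear 309 [[ 0.52640244 -0.1484647   0.185     ]]
side funnel [(0.87, [0.352, 0.176, 0.003]), (0.62, [0.512, 0.113, 0.113])]
side ring [(0.83, [0.508, 0.118, 0.178])]
side rear 292 [[ 0.5393016  -0.14394832  0.185     ]]
```

The tube follows the gripper: funnel, ring and rear end all moved ~20 mm, with about 5 N of pull. On to ~39 mm, short of the earliest lock.

```bash
python3 -m jog '[[[2,0.3,0,0,0,0,0.25],[2,0,0,0,0,0,0.25],[2,0,0,0,0,0,0.25],[2,0,0,0,0,0,0.25],[2,0,0,0,0,0,0.25]]]' 20;  python3 -m jog '[[[2,0,0,0,0,0,0.25],[2,0,0,0,0,0,0.25],[2,0,0,0,0,0,0.25],[1,0,0,0,0,0,0.25],[0.5,0,0,0,0,0,0.25]]]' 20
cat > chk.py <<'E'
# reads a jog report; passes (exit 0) only while the sliding looks free and not yet locked
import sys,re
t=sys.stdin.read();g=lambda k:[float(x) for x in re.search(k+r": \[?([^\]\n]*)",t)[1].split(",")]
p,f=g("position"),g("force");print(f"{g('clock')[0]} ext={(p[1]+.0239)*1000:.1f} F={f} fw={g('finger_force')}")
sys.exit(not(-8.7<f[1]<-3.8))
E
```

```text
clock: 8.45
position: [0.5185, 0.0062, 0.2222]
tool_rot: [3.141, 0.001, 1.643]
force: [3.7, -4.6, 8.1]
grip_width: 0.0297
finger_force: 21.8
clock: 8.95
position: [0.5179, 0.0138, 0.2222]
tool_rot: [3.141, 0.001, 1.644]
force: [3.1, -4.1, 8.4]
grip_width: 0.0298
finger_force: 21.8
```

```bash
sed -i 's/-8.7<f\[1\]<-3.8/-8.2<f[1]<-3.0/' chk.py
python3 -m jog '[[[0.6,0,-0.4,0,0,0,0.25],[0.6,0,0,0,0,0,0.25]]]' 20 | python3 chk.py &&
python3 -m jog '[[[0.6,0,0,0,0,0,0.25],[0.6,0,0,0,0,0,0.25]]]' 20 | python3 chk.py &&
python3 -m jog '[[[0.6,0,0,0,0,0,0.25],[0.6,0,0,0,0,0,0.25]]]' 20 | python3 chk.py &&
python3 -m jog '[[[0.6,0,0,0,0,0,0.25]]]' 20 | python3 chk.py &&
python3 -m jog '[[[0.6,0,0,0,0,0,0.25]]]' 20 | python3 chk.py &&
python3 -m jog '[[[0.6,0,0,0,0,0,0.25]]]' 20 | python3 chk.py &&
python3 -m jog '[[[0.6,0,0,0,0,0,0.25]]]' 20 | python3 chk.py &&
python3 -m jog '[[[0.6,0,0,0,0,0,0.25]]]' 20 | python3 chk.py &&
python3 -m jog '[[[0.6,0,0,0,0,0,0.25]]]' 20 | python3 chk.py &&
python3 -m jog '[[[0.6,0,0,0,0,0,0.25]]]' 20 | python3 chk.py &&
python3 -m jog '[[[0.6,0,0,0,0,0,0.25]]]' 20 | python3 chk.py
```

```text
9.15 ext=38.9 F=[5.9, -4.4, 0.6] fw=[21.2]
9.35 ext=40.1 F=[5.2, -5.2, 0.2] fw=[21.2]
9.55 ext=41.3 F=[6.1, -5.7, -0.2] fw=[21.2]
9.65 ext=41.9 F=[5.3, -4.4, -0.1] fw=[21.2]
9.75 ext=42.5 F=[5.4, -5.4, -0.4] fw=[21.2]
9.85 ext=43.1 F=[6.0, -4.9, -0.5] fw=[21.2]
9.95 ext=43.7 F=[5.9, -4.5, -1.2] fw=[21.2]
10.05 ext=44.3 F=[5.8, -5.1, 0.7] fw=[21.2]
10.15 ext=44.9 F=[5.6, -4.6, -0.2] fw=[21.2]
10.25 ext=45.5 F=[5.4, -5.5, -0.4] fw=[21.2]
10.35 ext=46.0 F=[6.0, -3.6, -0.2] fw=[21.2]
```

```bash
sed -i 's/-8.2</-7.5</' chk.py
python3 -m jog '[[[0.6,0,0,0,0,0,0.25]]]' 20 | python3 chk.py &&
python3 -m jog '[[[0.6,0,0,0,0,0,0.25]]]' 20 | python3 chk.py &&
python3 -m jog '[[[0.6,0,0,0,0,0,0.25]]]' 20 | python3 chk.py &&
python3 -m jog '[[[0.6,0,0,0,0,0,0.25]]]' 20 | python3 chk.py &&
python3 -m jog '[[[0.6,0,0,0,0,0,0.25]]]' 20 | python3 chk.py &&
python3 -m jog '[[[0.6,0,0,0,0,0,0.25]]]' 20 | python3 chk.py &&
python3 -m jog '[[[0.6,0,0,0,0,0,0.25]]]' 20 | python3 chk.py &&
python3 -m jog '[[[0.6,0,0,0,0,0,0.25]]]' 20 | python3 chk.py &&
python3 -m jog '[[[0.6,0,0,0,0,0,0.25]]]' 20 | python3 chk.py &&
python3 -m jog '[[[0.6,0,0,0,0,0,0.25]]]' 20 | python3 chk.py &&
python3 -m jog '[[[0.6,0,0,0,0,0,0.25]]]' 20 | python3 chk.py &&
python3 -m jog '[[[0.6,0,0,0,0,0,0.25]]]' 20 | python3 chk.py &&
python3 -m jog '[[[0.6,0,0,0,0,0,0.25]]]' 20 | python3 chk.py &&
python3 -m jog '[[[0.6,0,0,0,0,0,0.25]]]' 20 | python3 chk.py &&
python3 -m jog '[[[0.6,0,0,0,0,0,0.25]]]' 20 | python3 chk.py
```

```text
10.45 ext=46.6 F=[6.2, -5.6, -0.4] fw=[21.2]
10.55 ext=47.2 F=[5.8, -4.2, 0.2] fw=[21.2]
10.65 ext=47.9 F=[5.9, -4.8, 0.5] fw=[21.2]
10.75 ext=48.4 F=[5.0, -5.7, 0.8] fw=[21.2]
10.85 ext=49.1 F=[6.5, -3.4, 0.5] fw=[21.2]
10.95 ext=49.6 F=[6.1, -5.8, 0.7] fw=[21.2]
11.05 ext=50.2 F=[5.5, -4.8, -0.0] fw=[21.2]
11.15 ext=50.8 F=[5.6, -5.6, 0.5] fw=[21.2]
11.25 ext=51.4 F=[5.1, -3.5, 0.2] fw=[21.2]
11.35 ext=52.0 F=[4.9, -4.5, 0.4] fw=[21.2]
11.45 ext=52.6 F=[5.1, -4.0, 0.4] fw=[21.2]
11.55 ext=53.2 F=[5.3, -4.1, 0.0] fw=[21.2]
11.65 ext=53.8 F=[5.6, -4.9, 0.6] fw=[21.2]
11.75 ext=54.4 F=[5.9, -3.7, -0.7] fw=[21.2]
11.85 ext=55.0 F=[5.4, -5.6, -0.3] fw=[21.2]
```

```bash
python3 -m jog '[[[0.6,0,0,0,0,0,0.25]]]' 20 | python3 chk.py &&
python3 -m jog '[[[0.6,0,0,0,0,0,0.25]]]' 20 | python3 chk.py &&
python3 -m jog '[[[0.6,0,0,0,0,0,0.25]]]' 20 | python3 chk.py &&
python3 -m jog '[[[0.6,0,0,0,0,0,0.25]]]' 20 | python3 chk.py &&
python3 -m jog '[[[0.6,0,0,0,0,0,0.25]]]' 20 | python3 chk.py &&
python3 -m jog '[[[0.6,0,0,0,0,0,0.25]]]' 20 | python3 chk.py &&
python3 -m jog '[[[0.6,0,0,0,0,0,0.25]]]' 20 | python3 chk.py &&
python3 -m jog '[[[0.6,0,0,0,0,0,0.25]]]' 20 | python3 chk.py &&
python3 -m jog '[[[0.6,0,0,0,0,0,0.25]]]' 20 | python3 chk.py &&
python3 -m jog '[[[0.6,0,0,0,0,0,0.25]]]' 20 | python3 chk.py &&
python3 -m jog '[[[0.6,0,0,0,0,0,0.25]]]' 20 | python3 chk.py &&
python3 -m jog '[[[0.6,0,0,0,0,0,0.25]]]' 20 | python3 chk.py &&
python3 -m jog '[[[0.6,0,0,0,0,0,0.25]]]' 20 | python3 chk.py &&
python3 -m jog '[[[0.6,0,0,0,0,0,0.25]]]' 20 | python3 chk.py &&
python3 -m jog '[[[0.6,0,0,0,0,0,0.25]]]' 20 | python3 chk.py
```

```text
11.95 ext=55.6 F=[5.8, -4.0, -0.8] fw=[21.2]
12.05 ext=56.3 F=[5.3, -2.8, 0.8] fw=[21.2]
```

A drop to 2.8 N could be the snap. Feeling on with finer steps.

```bash
sed -i 's/<-3.0/<-1.0/' chk.py
python3 -m jog '[[[0.3,0,0,0,0,0,0.25]]]' 20 | python3 chk.py &&
python3 -m jog '[[[0.3,0,0,0,0,0,0.25]]]' 20 | python3 chk.py &&
python3 -m jog '[[[0.3,0,0,0,0,0,0.25]]]' 20 | python3 chk.py &&
python3 -m jog '[[[0.3,0,0,0,0,0,0.25]]]' 20 | python3 chk.py &&
python3 -m jog '[[[0.3,0,0,0,0,0,0.25]]]' 20 | python3 chk.py &&
python3 -m jog '[[[0.3,0,0,0,0,0,0.25]]]' 20 | python3 chk.py
```

```text
12.15 ext=56.7 F=[5.1, -4.7, 0.0] fw=[21.2]
12.25 ext=57.0 F=[5.0, -3.2, 0.5] fw=[21.2]
12.35 ext=57.3 F=[5.2, -3.6, 0.4] fw=[21.2]
12.45 ext=57.6 F=[4.6, -1.8, 0.4] fw=[21.2]
12.55 ext=58.0 F=[5.8, -2.8, -0.2] fw=[21.2]
12.65 ext=58.3 F=[5.6, -2.2, -0.6] fw=[21.2]
```

```bash
sed -i 's/-7.5<f\[1\]<-1.0/-6.0<f[1]<9/' chk.py
python3 -m jog '[[[0.3,0,0,0,0,0,0.25]]]' 20 | python3 chk.py &&
python3 -m jog '[[[0.3,0,0,0,0,0,0.25]]]' 20 | python3 chk.py &&
python3 -m jog '[[[0.3,0,0,0,0,0,0.25]]]' 20 | python3 chk.py &&
python3 -m jog '[[[0.3,0,0,0,0,0,0.25]]]' 20 | python3 chk.py &&
python3 -m jog '[[[0.3,0,0,0,0,0,0.25]]]' 20 | python3 chk.py &&
python3 -m jog '[[[0.3,0,0,0,0,0,0.25]]]' 20 | python3 chk.py
```

```text
12.75 ext=58.7 F=[5.4, -0.9, 0.5] fw=[21.2]
12.85 ext=59.1 F=[5.1, -0.0, -0.3] fw=[21.2]
12.95 ext=59.4 F=[5.2, 0.1, 0.4] fw=[21.3]
13.05 ext=59.8 F=[5.3, -0.5, -0.2] fw=[21.3]
13.15 ext=60.1 F=[5.3, -0.5, 0.1] fw=[21.2]
13.25 ext=60.5 F=[5.4, 1.7, 0.8] fw=[21.2]
```

```bash
python3 -m jog '[[[0.3,0,0,0,0,0,0.25]]]' 20 | python3 chk.py &&
python3 -m jog '[[[0.3,0,0,0,0,0,0.25]]]' 20 | python3 chk.py &&
python3 -m jog '[[[0.3,0,0,0,0,0,0.25]]]' 20 | python3 chk.py &&
python3 -m jog '[[[0.3,0,0,0,0,0,0.25]]]' 20 | python3 chk.py &&
python3 -m jog '[[[0.3,0,0,0,0,0,0.25]]]' 20 | python3 chk.py &&
python3 -m jog '[[[0.3,0,0,0,0,0,0.25]]]' 20 | python3 chk.py
```

```text
13.35 ext=60.9 F=[5.6, 1.3, 0.3] fw=[21.2]
13.45 ext=61.3 F=[4.9, 0.0, -0.4] fw=[21.3]
13.55 ext=61.5 F=[5.7, -1.2, -0.3] fw=[21.2]
13.65 ext=61.6 F=[5.9, -0.9, -1.1] fw=[21.2]
13.75 ext=61.8 F=[5.4, -2.5, 0.2] fw=[21.2]
13.85 ext=62.0 F=[5.6, -2.3, -0.9] fw=[21.2]
```

```bash
python3 -m jog '[[[0.3,0,0,0,0,0,0.25]]]' 20 | python3 chk.py &&
python3 -m jog '[[[0.3,0,0,0,0,0,0.25]]]' 20 | python3 chk.py &&
python3 -m jog '[[[0.3,0,0,0,0,0,0.25]]]' 20 | python3 chk.py &&
python3 -m jog '[[[0.3,0,0,0,0,0,0.25]]]' 20 | python3 chk.py
```

```text
13.95 ext=62.2 F=[5.4, -2.6, -1.4] fw=[21.1]
14.05 ext=62.5 F=[5.2, -2.4, -0.4] fw=[21.1]
14.15 ext=62.8 F=[6.1, -3.5, -1.0] fw=[21.1]
14.25 ext=63.1 F=[5.2, -2.1, -0.7] fw=[21.1]
```

```bash
python3 -m jog '[[[0.3,0,0,0,0,0,0.25]]]' 20 | python3 chk.py &&
python3 -m jog '[[[0.3,0,0,0,0,0,0.25]]]' 20 | python3 chk.py &&
python3 -m jog '[[[0.3,0,0,0,0,0,0.25]]]' 20 | python3 chk.py &&
python3 -m jog '[[[0.3,0,0,0,0,0,0.25]]]' 20 | python3 chk.py
```

```text
14.35 ext=63.4 F=[6.2, -2.2, -0.9] fw=[21.1]
14.45 ext=63.6 F=[5.7, -4.4, -0.3] fw=[21.2]
14.55 ext=63.8 F=[5.5, -4.9, 0.1] fw=[21.1]
14.65 ext=63.9 F=[6.1, -5.6, -1.2] fw=[21.1]
```

```bash
python3 -m jog '[[[0.3,0,0,0,0,0,0.25]]]' 20 | python3 chk.py &&
python3 -m jog '[[[0.3,0,0,0,0,0,0.25]]]' 20 | python3 chk.py &&
python3 -m jog '[[[0.3,0,0,0,0,0,0.25]]]' 20 | python3 chk.py
```

```text
14.75 ext=64.1 F=[6.8, -8.0, -0.0] fw=[21.1]
```

The pull rises to 8 N with the tool stalling: locked at about 64 mm. Relax the pull, then let go gently.

```bash
python3 -m jog '[[[-0.5,0.3,0,0,0,0,0.25],[-0.3,0.3,0,0,0,0,0.25],[0,0,0,0,0,0,0.25]]]' 20;  python3 -m jog '[[[0,0,0,0,0,0,0.4],[0,0,0,0,0,0,0.55],[0,0,0,0,0,0,0.7],[0,0,0,0,0,0,0.8],[0,0,0,0,0,0,0.8]]]' 20
```

```text
clock: 15.05
position: [0.5161, 0.0401, 0.2222]
tool_rot: [-3.141, 0.0, 1.644]
force: [-1.1, -3.5, 5.0]
grip_width: 0.0296
finger_force: 21.9
clock: 15.55
position: [0.5164, 0.0404, 0.2223]
tool_rot: [-3.141, -0.0, 1.644]
force: [-0.2, 0.7, -0.4]
grip_width: 0.0683
finger_force: 0.0
```

Released with no residual force. Lift straight up, then back away towards the post side and look.

```bash
python3 -m jog '[[[0,0,-15,0,0,0,0.8],[0,0,-30,0,0,0,0.8],[0,0,-40,0,0,0,0.8],[0,0,-40,0,0,0,0.8],[0,0,0,0,0,0,0.8]]]' 20;  python3 -m jog '[[[-45,0,-20,0,0,0,0.8],[-45,0,0,0,0,0,0.8],[-45,0,0,0,0,0,0.8],[-45,0,0,0,0,0,0.8],[-45,0,0,0,0,0,0.8]]]' 20; python3 -m jog '[[[-45,0,0,0,0,0,0.8],[-45,0,0,0,0,0,0.8],[0,0,0,0,0,0,0.8],[0,0,0,0,0,0,0.8]]]' 20
python3 - <<'E'
from h import *
ims=[]
for n in ("top","side"):
    f=bot.grab_frame(n)
    for q in("funnel","ring","hole","button_tip","vase","jug","jar","strainer"):
        print(n,q,[(round(d["conf"],2),np.round(d["xyz"],3).tolist()) for d in bot.spot_point(q,f)[:3]])
    for d in bot.trace("tube",f)[:1]:
        v,u=np.nonzero(d["region"]);c=u.max();print(n,"rear",back(f,[c+.5,v[u==c].mean()],.185))
    ims.append(cv2.resize(f["img"][130:270,150:380] if n=="top" else f["img"][140:280,160:390],None,fx=3,fy=3,interpolation=2)[:,:,::-1][:300] if 0 else cv2.resize(f["img"][160:260,160:360] if n=="top" else f["img"][150:250,180:380],(600,300),interpolation=2)[...,::-1])
cv2.imwrite("pics/end.png",np.vstack(ims))
E
```

```text
clock: 16.05
position: [0.5179, 0.0402, 0.3518]
tool_rot: [3.135, -0.001, 1.644]
force: [0.5, -0.5, -1.4]
grip_width: 0.0682
finger_force: 0.0
clock: 16.55
position: [0.5328, -0.1857, 0.3672]
tool_rot: [3.142, -0.0, 1.644]
force: [0.6, 1.1, -0.0]
grip_width: 0.0681
finger_force: 0.0
clock: 16.95
position: [0.5392, -0.2746, 0.3667]
tool_rot: [-3.141, -0.0, 1.642]
force: [0.3, 1.1, 0.3]
grip_width: 0.0682
finger_force: 0.0
top funnel [(0.68, [0.683, 0.176, 0.003]), (0.64, [0.346, 0.177, -0.003]), (0.58, [0.504, 0.161, 0.109])]
top ring []
top hole [(0.55, [0.537, 0.045, 0.17]), (0.35, [0.648, -0.0, -0.005])]
top button_tip []
top vase [(0.67, [0.354, 0.39, -0.0]), (0.46, [0.511, 0.157, -0.0])]
top jug [(0.75, [0.646, 0.0, -0.008])]
top jar [(0.78, [0.406, 0.026, -0.001])]
top strainer [(0.73, [0.437, -0.097, 0.002]), (0.48, [0.534, 0.046, 0.172])]
top rear [[ 0.51706673 -0.10558568  0.185     ]]
side funnel [(0.97, [0.684, 0.176, -0.001]), (0.77, [0.349, 0.176, 0.002]), (0.62, [0.507, 0.155, 0.112])]
side ring [(0.65, [0.503, 0.161, 0.176]), (0.56, [0.523, 0.434, 0.001])]
side hole [(0.71, [0.532, 0.04, 0.166])]
side button_tip []
side vase [(0.91, [0.509, 0.15, -0.001]), (0.42, [0.354, 0.387, -0.001]), (0.29, [0.52, 0.435, -0.001])]
side jug [(0.84, [0.647, 0.0, 0.003])]
side jar [(0.82, [0.409, 0.03, -0.001])]
side strainer [(0.69, [0.432, -0.097, -0.003])]
side rear [[ 0.53690113 -0.10217499  0.185     ]]
```

View pics/end.png

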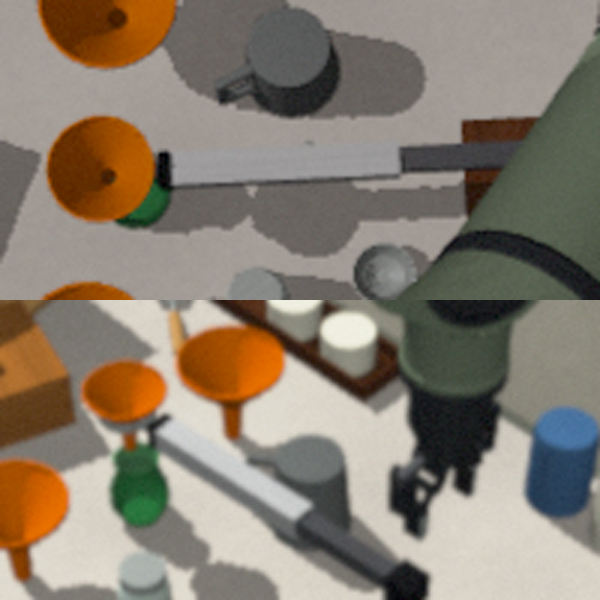

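The final picture shows the funnel at (100,168) over the vase (140,195 in the top view; the offset is parallax). The button speck is visible again beyond the tube's edge at (308,143), the tube is about 64 mm out, and nothing else has moved. Handing in.

```bash
python3 -c "
from workcell import bot
print(bot.job_done())"
```

```text
the job is handed in; nothing more can be done
None
```

The stand's arm is locked in the second hole, about 64 mm out, with the funnel still seated and over the green vase; nothing else appears moved, the robot is clear, and the job is handed in (no verdict was returned).

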